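# Turn a glass ball in its carrying dish over the light plate

## Robot

A 6-joint arm with a two-finger parallel gripper is mounted at the origin on the work surface. World frame = base frame: x ahead of the robot, y to its left, z up, the work surface at z = 0. Lengths are in m, angles in degrees, forces in N, time in s.
With the tool pointing down it reaches from about 0.25 to 0.725 m from the base axis. Payload 9.7 kg.
Tool frame: the origin (TCP) lies at the very end of the fingers, on their centre line; the grasp point (between the pads) lies 19 mm behind it; z points along the fingers, y is the line along which they close (so a half turn about z gives the same grasp; the last joint's range is limited). The gripper opens to 85 mm and grips with 20 to 120 N. Pads are 22 mm wide; open, the fingers measure 114 mm over their backs; the gripper's body (76 mm by 85 mm) begins 54 mm behind the grasp point. The pads swing forward as they close: fully open they stand 13 mm farther back than shut.
Start: joints at [-69.786, 4.979, 10.078, 95.1, 0, 90], TCP at [0.19, -0.516, 0.231] pointing down, gripper open.
Joint ranges: [-179.16, 179.16], [-48.56, 103.87], [-65.8, 70.77], [-126.05, 130.52], [-82.76, 87.17], [-180, 180]. Speed limits (degrees/s): [127.2, 127.2, 147.25, 180, 180, 180].

## Interface

Orientations are given as [roll, pitch, yaw] about the fixed x, y, z axes, in that order (R = Rz(yaw) Ry(pitch) Rx(roll)).
In Python, from cell import bot gives the robot as it stands. The module is installed in compiled form; this text tells all that it offers. Calls block until the motion is done:
- bot.move_to(position, orientation): joint-space move of the TCP to a pose.
- bot.movel(position, orientation=None, v=0.15): straight line of the TCP; orientation=None keeps the orientation; v is the mean speed in m/s.
- bot.move_joints(angles): joint-space move.
- bot.set_gripper(opening, grasp_force=None): opening from 0.0 (shut) to 1.0 (fully open); grasp_force is the grip in N (None keeps the last); returns when the fingers have stopped.
- bot.dwell(seconds).
- bot.inverse_kinematics(position, orientation): joint angles nearest the present ones, or None.
- bot.read_state(): the state.
- bot.read_camera(name): name is "side" or "top"; returns (picture, depth): 400x640x3 uint8, blue, green, red; 400x640 float32, m along the optical axis (not along the pixel's ray), 0 where there is no reading.
- bot.camera_model(name): a dict with "fx", "fy", "cx", "cy" (pixels), "pose" (4x4, takes a point from camera to world coordinates). Camera axes: x right, y up, looking along -z (the intrinsics and any distortion apply to the point x, -y, -z); pixel columns grow to the right and rows downward; lengths in m; the calibration is good to about 2 mm. A picture is of the moment at which its call begins. camera_model takes no time and is no camera call.
A pose or a line that the arm cannot do raises bot.IKError and nothing moves.
- bot.hand_in(): hands the job in; it is judged then, once.
Trained networks look in the newest picture that a camera, given by its name, has taken for a name from the list of things; names that differ only in an ending like _2 or _b are one class to them, and where a whole thing is asked for, a point or a joint stands for the part that bears it (a point fixed in the world has none). Each returns a list of dicts, best first, with "confidence" (0 to 1); they miss things now and then, are a little off and sometimes report something else, mostly with a low value. They report only what shows in the picture. A call takes as long as a camera call. They do not tell look-alikes from the thing itself.
- bot.cut_out(name, camera): "mask" (400x640 bool, what is visible of it).
- bot.place_of(name, camera): "location" ([x, y, z] in m, in world coordinates, good to about 4 mm: a listed point, or the origin of a listed thing).
The state is a dict: "t": time; "joints": joint angles; "qvel": joint speeds; "effort": joint torques, N m; "position": TCP position; "orientation": TCP orientation; "wrist_force": force on the tool from outside, world axes, zero at the start; "wrist_torque": the same for the moment, N m; "gripper_width": opening from 0.0 (shut) to 1.0 (fully open); "gripper_force": force on a finger pad.
Only numpy, scipy, OpenCV 4.12 (cv2) and the standard library are available. Lean on these libraries where they do the work, as an engineer would, in place of code of your own. Each camera call takes 0.05 s, during which the arm holds its last target. There are 200 camera calls.

## Task

Check the ground glass ball for flaws: pick up the dish it lies in by its steel handle, carry it, level and without turning it, to about 8 cm above the middle of the square light plate, and there turn the dish a quarter turn about the vertical, either way. Keep the loose ball in the middle of the dish all along, without touching it, and leave the tumbler, the stone and the brush alone. Finish while still holding the dish there, level and still, at right angles to how it first faced and clear of everything below: do not put it down or let go.

Things in the scene. Friction and masses are not known exactly. Their poses are not given: they have to be found in the camera images.
- dish: Loose round glass dish, 142 mm across, 25 mm high, about 0.3 kg, on rest_block. Origin: centre of its underside, z up. Floor 8 mm above the underside at the centre, rising at 6 degrees to 32 mm radius, then at 20 degrees to the rim. A steel basket handle: uprights 14 mm wide at y = +-71 mm, joined at the top by a straight bar along y, 148 mm long. At first y lies along the block's y.
- dish_bar (a point): Middle of the level handle bar, 100 mm above the underside of the dish, right above its centre: the place to grip from above, closing along the dish's x axis. The bar is 12 mm wide (along x) and 14 mm high (93 to 107 mm above the underside). Axes as the dish's.
- ball: Loose dark green glass ball, 32 mm in diameter, about 43 g, lying in the middle of the dish. Origin on its surface, turns with it as it rolls: use point ball_center.
- ball_center (a point): Centre of the ball. At rest in the middle of the dish it is 24 mm above the dish's underside.
- rest_block: Fixed wooden block with a rubber top, 110 x 110 mm and 40 mm high, on which the dish stands at first. Origin: centre of its underside; x and y along its sides.
- light_plate: Fixed square light plate, aluminium frame with a white top, 180 x 180 mm and 30 mm high, nothing on it. Origin: centre of its underside.
- tumbler: Loose glass tumbler standing upright, 72 mm across, 95 mm high; to be left alone. Origin: centre of its underside.
- stone: Loose grey rubbing stone, 100 x 34 x 25 mm high, long side along its x; to be left alone. Origin: centre of its underside.
- brush: Loose hand brush lying on the bench, along its x axis; to be left alone.
Mind the look-alikes: they are no part of the job. What is shaped like the dish but green, purple or yellow is not meant.

How it is judged:
By the outcome, as a careful person would: the job done as asked, in the order asked, and still so for the second after the job is handed in, while the arm keeps its last pose, push and grip.
It also fails if it takes over 48 s, if anything falls off the work surface, if the arm or the gripper's body presses on something with over 40 N, if the wrist force passes 120 N, or if a joint passes its speed limit or range.

## Working session

There is one attempt and no reset: what is moved stays moved. The work goes in short steps, each a Python script; the robot and the scene stay as the last script left them, time stands still between calls to the robot, and variables do not carry over. Pictures are saved under pics/ and viewed, at most 10 in all, crops included, and the job is handed in when it is done.

```bash
mkdir -p pics; python3 - <<'E'
from cell import bot
import cv2,numpy as np
for c in("top","side"):
    p,d=bot.read_camera(c); cv2.imwrite(f"pics/{c}1.png",p); np.save(f"{c}.npy",d)
    for n in("dish","dish_bar","ball_center","light_plate","rest_block","tumbler","stone","brush"):
        print(c,n,[(np.round(r["location"],3).tolist(),round(r["confidence"],2)) for r in bot.place_of(n,c)])
s=bot.read_state();print(s["t"],s["orientation"])
E
```

```text
top dish [([0.402, -0.172, -0.004], 0.94), ([0.67, -0.367, 0.002], 0.88), ([0.83, -0.222, 0.002], 0.75), ([0.491, -0.375, -0.002], 0.72), ([0.599, -0.161, 0.037], 0.69)]
top dish_bar [([0.492, -0.369, 0.099], 0.83), ([0.599, -0.158, 0.14], 0.82), ([0.831, -0.218, 0.095], 0.81), ([0.67, -0.365, 0.101], 0.71), ([0.399, -0.177, 0.1], 0.55)]
top ball_center [([0.532, 0.179, -0.0], 0.47), ([0.598, -0.162, 0.066], 0.39)]
top light_plate [([0.528, 0.18, -0.003], 0.77)]
top rest_block []
top tumbler [([0.75, -0.078, 0.003], 0.79)]
top stone [([0.49, -0.013, 0.0], 0.86)]
top brush [([0.5, 0.438, 0.002], 0.68)]
side dish [([0.672, -0.365, -0.001], 0.97), ([0.4, -0.177, -0.003], 0.89), ([0.598, -0.16, 0.042], 0.78), ([0.49, -0.376, 0.001], 0.67), ([0.834, -0.222, -0.0], 0.61)]
side dish_bar [([0.674, -0.367, 0.1], 0.97), ([0.598, -0.162, 0.139], 0.75), ([0.401, -0.18, 0.097], 0.74), ([0.493, -0.372, 0.1], 0.72), ([0.827, -0.224, 0.101], 0.66)]
side ball_center [([0.596, -0.166, 0.003], 0.67), ([0.598, -0.166, 0.06], 0.41)]
side light_plate [([0.532, 0.178, -0.001], 0.89)]
side rest_block [([0.597, -0.168, 0.001], 0.61)]
side tumbler [([0.75, -0.076, 0.0], 0.87)]
side stone [([0.486, -0.016, 0.004], 0.89)]
side brush [([0.504, 0.441, 0.002], 0.64)]
0.9 [ 1.79998447e+02 -2.05367307e-03  2.02136351e+01]
```

View pics/top1.png

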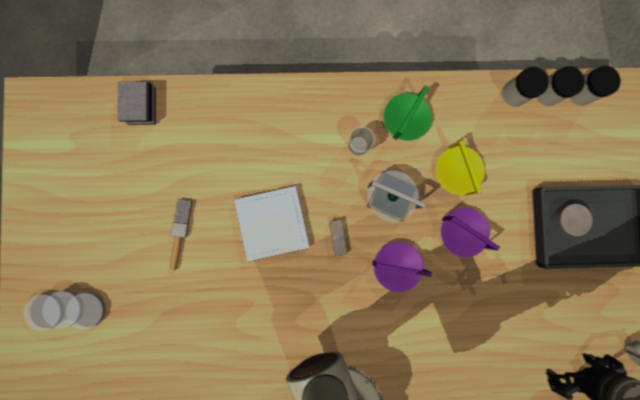

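View pics/side1.png

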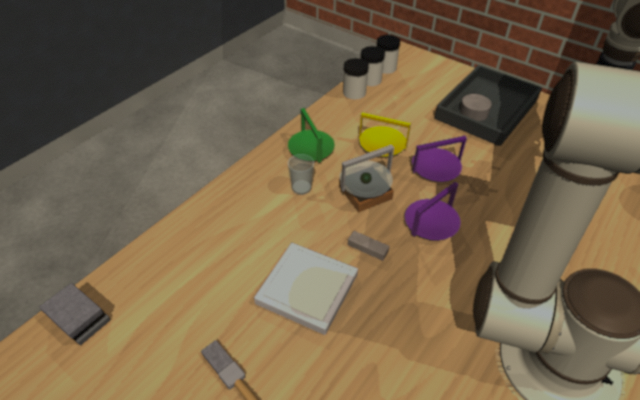

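The top view shows the glass dish at about (393,195), its bar running from (368,180) to (424,208) with the dark ball beneath. The light plate is at (272,222). The side view agrees, with the dish at (367,175), the stone at (368,245) and the tumbler at (302,175). Next I measure the bar's line from depth.

```bash
cat > h.py <<'E'
from cell import bot
import numpy as np
def cloud(c,d=None):
    if d is None: p,d=bot.read_camera(c)
    m=bot.camera_model(c); v,u=np.mgrid[:400,:640]
    P=np.stack([(u-m["cx"])/m["fx"]*d,-(v-m["cy"])/m["fy"]*d,-d],-1)
    W=P@m["pose"][:3,:3].T+m["pose"][:3,3]; W[d==0]=np.nan
    return W
def near(W,c,r,z0,z1):
    q=W.reshape(-1,3); return q[(np.hypot(q[:,0]-c[0],q[:,1]-c[1])<r)&(q[:,2]>z0)&(q[:,2]<z1)]
E
python3 - <<'E'
from h import *
import cv2
print({k:v for k,v in bot.camera_model("top").items() if k!="pose"})
for c in("top","side"):
    W=cloud(c,np.load(c+".npy"))
    q=near(W,(.598,-.162),.09,.125,.155)
    l=cv2.fitLine(q[:,:2].astype(np.float32),cv2.DIST_HUBER,0,.001,.001).ravel()
    t=(q[:,:2]-l[2:])@l[:2]
    print(c,len(q),l,np.degrees(np.arctan2(l[1],l[0])),"ends",l[2:]+t.min()*l[:2],l[2:]+t.max()*l[:2],"z",np.percentile(q[:,2],[5,50,95]))
    q=near(W,(.53,.179),.16,.02,.04); print("plate",len(q),q.mean(0),cv2.minAreaRect(q[:,:2].astype(np.float32)))
    q=near(W,(.75,-.077),.06,.05,.12); print("tumbler",len(q),q.mean(0) if len(q) else 0)
E
```

```text
{'fx': 421.55499499358217, 'fy': 421.55499499358217, 'cx': 324.9494565157525, 'cy': 195.47638308590984}
top 302 [ 0.4263195   0.90457267  0.59550524 -0.16197146] 64.765785 ends [ 0.56391068 -0.22900938] [ 0.62688082 -0.09539816] z [0.14068671 0.14703805 0.15057255]
plate 4056 [0.52792642 0.17632919 0.03001001] ((0.5282846093177795, 0.17664490640163422), (0.18021945655345917, 0.18012966215610504), 11.260551452636719)
tumbler 288 [ 0.75557166 -0.08087994  0.08155685]
side 367 [ 0.43286034  0.901461    0.59320545 -0.1600086 ] 64.35078 ends [ 0.56007014 -0.22901513] [ 0.62549515 -0.09276312] z [0.13195441 0.1447123  0.1489143 ]
plate 5218 [0.5228506  0.18372618 0.02944786] ((0.5275508761405945, 0.17742522060871124), (0.18053686618804932, 0.1848665028810501), 11.142561912536621)
tumbler 620 [ 0.74937284 -0.07669667  0.07599361]
```

```bash
python3 - <<'E'
from h import *
import cv2
ik=bot.inverse_kinematics
for p,y in(([.596,-.161,.121],64.6),([.528,.177,.191],64.6),([.528,.177,.191],-25.4),([.528,.177,.191],154.6)): print(np.round(ik(p,[180,0,y]),1))
bot.move_to([.596,-.161,.22],[180,0,64.6]); print(bot.read_state()["t"],bot.read_state()["joints"])
bot.set_gripper(.45)
bot.movel([.596,-.161,.121],v=.06)
s=bot.read_state();print(s["t"],s["position"],s["wrist_force"])
ims=[]
for c in("top","side"):
    p,d=bot.read_camera(c);np.save(c+"2.npy",d)
    x,y=(393,195) if c=="top" else (367,175)
    ims.append(cv2.resize(p[max(0,y-50):y+50,x-50:x+50],(400,400),interpolation=2))
cv2.imwrite("pics/2.png",np.hstack(ims))
E
```

```text
[-15.1  13.4   7.4  84.    0.  100.3]
[ 18.5   5.3   5.9  90.6   0.  133.9]
[  18.5    5.3    5.9   90.6    0.  -136.1]
[18.5  5.3  5.9 90.6  0.  43.9]
2.85 [-1.52064391e+01  1.42957584e+01  1.94253019e+01  9.51216023e+01
 -9.67870710e-03  1.00278674e+02]
5.175 [ 0.59615407 -0.16104456  0.1213818 ] [0.12447332 0.40017176 0.99992397]
```

View pics/2.png

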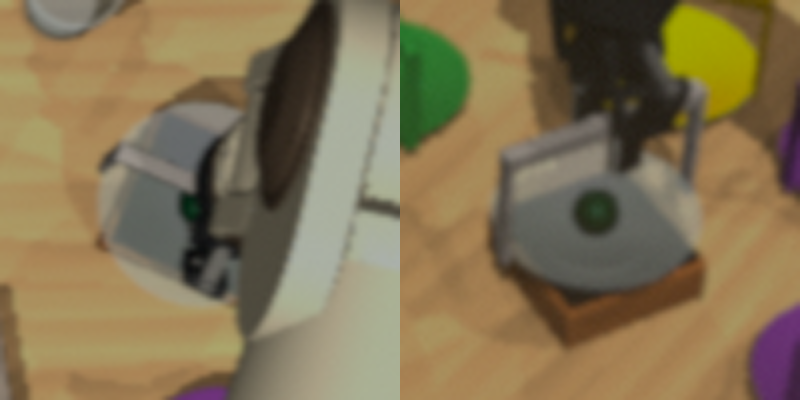

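The crops show the bar between the open fingers (side crop around (625,140)) and the ball in the middle of the dish at (595,212). Now I close step by step, watching the wrist force.

```bash
python3 - <<'E'
from h import *
d=np.array([np.cos(np.radians(-25.4)),np.sin(np.radians(-25.4))])
for o in(.3,.25,.22,.2,.18,.165,.15):
    bot.set_gripper(o,20); s=bot.read_state()
    print(o,round(s["t"],2),round(s["gripper_width"],3),round(float(np.ravel(s["gripper_force"])[0]),2),np.round(s["wrist_force"],2),"along close",round(s["wrist_force"][:2]@d,2))
    if np.max(s["gripper_force"])>3: break
    if abs(s["wrist_force"][:2]@d)>1.2: break
E
```

```text
0.3 5.56 0.299 0.0 [-0.58 -0.34 -0.1 ] along close -0.38
0.25 5.78 0.248 0.0 [ 0.35  0.01 -0.05] along close 0.31
0.22 6.0 0.221 0.0 [-0.21 -0.06  0.34] along close -0.16
0.2 6.22 0.2 0.51 [ 1.79 -0.19 -0.55] along close 1.7
```

```bash
python3 - <<'E'
from h import *
import cv2
d=np.array([np.cos(np.radians(-25.4)),np.sin(np.radians(-25.4))])
p=np.array([.596,-.161,.121]);p[:2]+=.0025*d
bot.movel(list(p),[180,0,64.6],v=.01)
for o in(.185,.17,.155):
    bot.set_gripper(o,20); s=bot.read_state()
    print(o,round(s["t"],2),round(s["gripper_width"],3),np.round(s["gripper_force"],2),np.round(s["wrist_force"],2),"along close",round(s["wrist_force"][:2]@d,2))
p_,q=bot.read_camera("side"); cv2.imwrite("pics/3.png",cv2.resize(p_[125:225,317:417],(500,500),interpolation=2))
print(s["position"],[(np.round(r["location"],3).tolist(),round(r["confidence"],2)) for r in bot.place_of("ball_center","side")])
E
```

```text
0.185 6.83 0.182 0.0 [-0.01  0.11 -0.32] along close -0.05
0.17 7.05 0.17 0.0 [-0.73  0.54 -0.1 ] along close -0.89
0.155 7.27 0.156 0.0 [-0.52  0.21 -0.18] along close -0.56
[ 0.59826073 -0.16206834  0.12100464] [([0.599, -0.163, 0.064], 0.56)]
```

View pics/3.png

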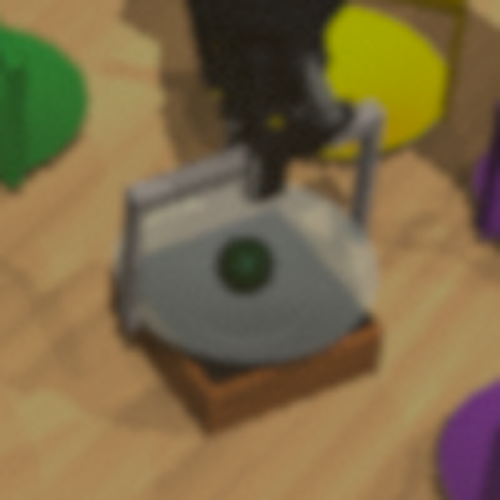

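The ball sits in the middle at (245,265) and the fingers are centred on the bar. Grip and lift.

```bash
python3 - <<'E'
from h import *
import cv2
bot.set_gripper(0,30); bot.set_gripper(0,90); s=bot.read_state(); print(s["t"],s["gripper_width"],s["gripper_force"],s["wrist_force"])
p=s["position"]
bot.movel([p[0],p[1],.191],[180,0,64.6],v=.03); bot.dwell(.3)
s=bot.read_state(); print(s["t"],s["gripper_width"],s["position"],s["orientation"],s["wrist_force"],s["wrist_torque"])
p_,q=bot.read_camera("side"); cv2.imwrite("pics/4.png",cv2.resize(p_[95:225,302:432],(520,520),interpolation=2))
print([(np.round(r["location"],3).tolist(),round(r["confidence"],2)) for r in bot.place_of("ball_center","side")])
E
```

```text
7.8 0.11908487591952185 88.24166893959045 [ 2.29518596 -0.59650677  1.51878609]
10.5833 0.12339373105049854 [ 0.59842318 -0.1621502   0.19097769] [-1.79997079e+02  1.01872292e-04  6.45983242e+01] [-0.08934604 -0.41072614 -3.74941806] [-0.04107919  0.0152192  -0.03002402]
[([0.596, -0.164, 0.133], 0.47)]
```

View pics/4.png

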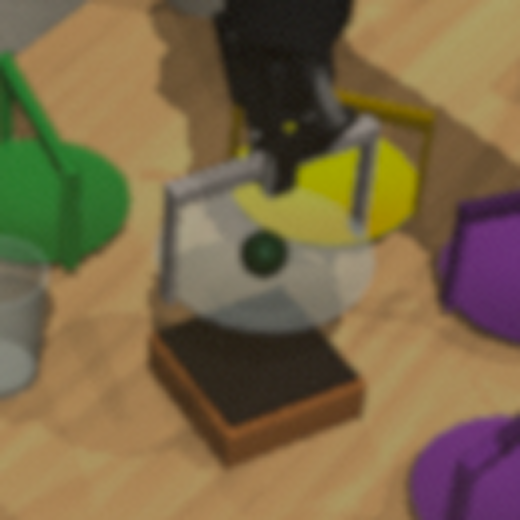

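The dish is lifted level, with the ball centred at (263,253) and the block clear below. Carry it over.

```bash
python3 - <<'E'
from h import *
import cv2
bot.movel([.528,.177,.191],[180,0,64.6],v=.06); bot.dwell(.3)
s=bot.read_state(); print(s["t"],s["position"],s["orientation"],s["joints"])
p_,q=bot.read_camera("side"); a=p_[190:340,230:380]
t0=s["t"]; bot.movel([.528,.177,.191],[180,0,69.6]); s=bot.read_state(); print("5deg took",s["t"]-t0,s["orientation"],s["joints"][5])
cv2.imwrite("pics/5.png",cv2.resize(p_[170:340,220:390],(520,520),interpolation=2))
print([(np.round(r["location"],3).tolist(),round(r["confidence"],2)) for r in bot.place_of("ball_center","side")])
E
```

```text
16.9083 [0.52799876 0.177012   0.1910015 ] [ 1.79999473e+02 -8.73583190e-04  6.46009362e+01] [1.85336332e+01 5.26030474e+00 5.90893621e+00 9.06476457e+01
 2.63365034e-04 1.33932697e+02]
5deg took 0.3000000000000007 [ 1.79999573e+02 -4.98893023e-04  6.94765565e+01] 129.0562457154479
[([0.524, 0.174, 0.129], 0.43)]
```

View pics/5.png

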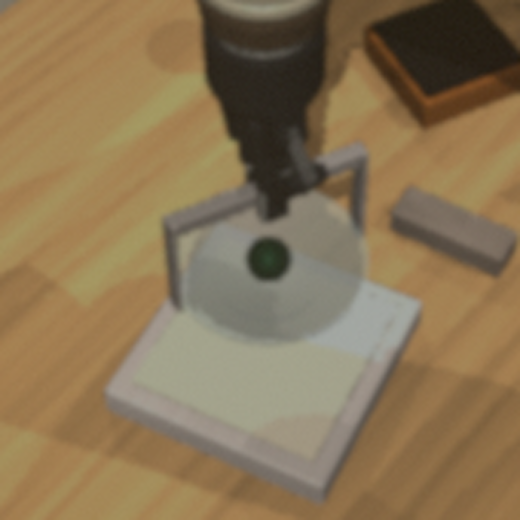

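The dish hangs over the plate, with the ball in the middle at (268,258). Now the turn, in small steps.

```bash
python3 - <<'E'
from h import *
import cv2
for y in np.r_[np.arange(72.6,154.6,3),154.6]: bot.movel([.528,.177,.191],[180,0,float(y)])
bot.dwell(1.5)
s=bot.read_state(); print(s["t"],s["position"],s["orientation"],s["joints"],s["gripper_width"],s["gripper_force"])
p_,q=bot.read_camera("side")
cv2.imwrite("pics/6.png",cv2.resize(p_[170:340,220:390],(520,520),interpolation=2))
for n in("dish","ball_center"):print(n,[(np.round(r["location"],3).tolist(),round(r["confidence"],2)) for r in bot.place_of(n,"side")])
W=cloud("side",q); k=near(W,(.528,.177),.09,.195,.222)
l=cv2.fitLine(k[:,:2].astype(np.float32),cv2.DIST_HUBER,0,.001,.001).ravel();print(len(k),np.degrees(np.arctan2(l[1],l[0])))
E
```

```text
26.0083 [0.52799847 0.17701948 0.19101975] [1.79998981e+02 1.38134386e-04 1.54599897e+02] [1.85341800e+01 5.26098416e+00 5.91168347e+00 9.06498928e+01
 6.37982911e-04 4.39342825e+01] 0.11779839816670734 87.69241690635681
dish [([0.402, -0.178, -0.0], 0.77), ([0.528, 0.178, 0.112], 0.72), ([0.492, -0.375, 0.002], 0.66), ([0.671, -0.366, 0.0], 0.64), ([0.507, 0.441, 0.003], 0.48)]
ball_center [([0.527, 0.176, 0.13], 0.63)]
369 -22.436735
```

View pics/6.png

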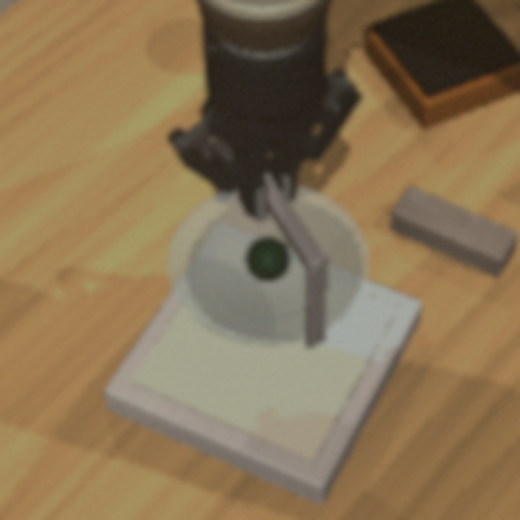

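The dish is at (0.528, 0.178, 0.112), level and turned 90°, with the ball centred at (268,258). Handing in.

```bash
python3 -c "
from cell import bot
print(bot.hand_in())"
```

```text
the job is handed in; nothing more can be done
None
```

I handed the job in at about 26 s: the dish is held level about 8 cm above the middle of the light plate, turned a quarter turn with the ball still in its middle, and the tumbler, stone and brush were left alone.

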